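# Couple the inspection camera to the ball stand

### The job

Set the inspection camera's coupler onto the steel ball of the stand so that its tongue lies along the stand's plate, and gently push it down past the click until it sits fully home, flat on the plate. Then press the orange lever down all the way to lock it, and let go. Work gently, without forcing anything, and leave everything else on the bench where it is.

Things in the scene. Friction and masses are not known exactly. Their poses are not given: they have to be found in the camera images.
- coupler: Loose grey coupler with a black camera, 0.4 to 0.6 kg, standing on its flat underside. Origin: centre of the socket's mouth, in the plane of the underside; z up, x along the tongue to the lever pad. Round socket 60 mm across, top at z = 54. Tongue x = 36 to 106, 42 wide, 28 high; hinge cheeks x = 20 to 40, z to 46. Camera x = -85 to -28, 46 wide, z = 8 to 51. Balanced near the origin.
- grip (a point): Centre of the dark rubber block on top of the coupler, made for gripping from above: 26 mm (x) by 24 (y), z = 54 to 90 in the coupler's frame; this point at z = 72. Axes as the coupler's.
- socket (a point): Centre of the mouth of the socket (the coupler's origin). Bore open below: 42 mm wide at the mouth, 35 from 12 mm up, roof 48 up. Two spring pins inside (on +y and -y) hold the ball off: pushing past them takes about 12 to 15 N, the coupler's own weight included, so weight alone will not do it. That peak comes with the underside about 19 mm above the plate; past 11 mm it clicks and goes home, flat on the plate.
- tongue_end (a point): Middle of the bottom edge of the tongue's far end, on the underside, 106 mm from the socket's centre along x; when home it lies on the plate.
- lever (a joint): Angle of the orange lever (rad): 0 raised (37 degrees above level), 0.65 fully down, level. Starts between 0 and 0.12. Hinge along the coupler's y at x = 30, z = 40 mm. Stiff: stays where left, takes 5 to 7 N down at the pad. Its steel nose swings under the ball: it cannot go fully down unless the socket is home, and if down beforehand it bars the ball. Leave it up until then.
- lever_pad (a point): Centre of the orange pad at the lever's end, 26 mm long, 28 wide, 7 thick, 58 mm from the hinge. In the coupler's frame at x = 76, z = 75 mm when raised and x = 88, z = 40 when down.
- stand: Fixed stand. Origin on the table straight below the ball; z up, x along its plate. Level aluminium plate, 70 mm wide, x = -37 to 113, 8 thick. A polished ball 32 mm across on a 14 mm neck stands on it: centre 30 mm, top 46 mm above the plate's top. The clamped column's height is set by hand and not measured: plate top 50 to 86 mm above the table. Press the coupler on it with no more than 45 N.
- plate_end (a point): Point on the table below the end of the stand's plate, 113 mm from the ball's axis along the stand's x. The coupler's tongue must lie along the plate towards this end.
- meter: Yellow and dark handheld meter, 150 x 80 x 38 mm, origin under its centre. Bystander: leave it where it is.
- driver: Screwdriver lying flat, origin under it. Bystander: leave it where it is.
- mug: White mug, 80 mm wide, 95 tall, origin under its centre. Bystander: leave it where it is.
- wipes: Clear jar with a blue cap, 64 mm wide, 85 tall, origin under its centre. Bystander: leave it where it is.
- wrench: Steel wrench lying flat, origin under it. Bystander: leave it where it is.
- carton: Small cardboard carton, 120 x 90 x 60 mm, origin under its centre. Bystander: leave it where it is.
- spare_ball: Spare, smaller ball stud (29 mm ball, 44 tall, not on any stand), standing on its foot, origin under its centre. Bystander: leave it where it is.
Mind the look-alikes: they are no part of the job. What is shaped like the stand but green or purple is not meant.

How it is judged:
By the outcome, as a careful person would: the job done as asked, in the order asked, and still so for the second after the job is handed in, with the robot touching nothing.
It also fails if it takes over 69 s, if anything falls off the work surface, if the arm or the gripper's body presses on something with over 40 N, if the wrist force passes 120 N, or if a joint passes its speed limit or range.

### The arm

A 6-joint arm with a two-finger parallel gripper is mounted at the origin on the work surface. World frame = base frame: x ahead of the robot, y to its left, z up, the work surface at z = 0. Lengths are in mm, angles in degrees, forces in N, time in s.
With the tool pointing down it reaches from about 350 to 850 mm from the base axis. Payload 8.1 kg.
Tool frame: the origin (TCP) lies midway between the tips of the shut fingers; the grasp point (between the pads) lies 19 mm behind it (r.tcp_to_grasp is the distance from the TCP to the grasp point, in mm); z points along the fingers, y is the direction in which the jaws open and shut (so a half turn about z gives the same grasp; the last joint's range is limited). The gripper opens to 85 mm and grips with 20 to 120 N. Pads are 22 mm wide; open, the fingers measure 114 mm over their backs; the gripper's body (76 mm by 85 mm) begins 54 mm behind the grasp point. The pads swing forward as they close: fully open they stand 13 mm farther back than shut.
Start: joints at [59.336, 7.471, 85.268, -0, 87.261, -4.893], TCP at [260.851, 540.335, 231.292] pointing down, gripper open.
Joint ranges: [-169.43, 169.43], [-51.17, 129.36], [1.28, 143.12], [-76.62, 256.62], [0, 156.53], [-152.29, 152.29]. Speed limits (degrees/s): [136.94, 136.94, 159.86, 180, 180, 180].

### API

Orientations are given as [roll, pitch, yaw] about the fixed x, y, z axes, in that order (R = Rz(yaw) Ry(pitch) Rx(roll)).
In Python, from bench import r gives the robot as it stands.
- The arm moves only by the tool jog_arm, never from a script. Its argument "targets" is a list of rows, each a list of 7 numbers: the shift along the tool's x, y, z in m, then the turn, a rotation vector about the tool's x, y, z in rad, then the closure, from 0 (fully open) to 1 (shut). In form: [[dx, dy, dz, wx, wy, wz, claw], ...]. A call has 1 to 5 rows; each row is the pose to reach, as a shift and turn from the pose commanded when the call began, along the tool's axes at that moment; what a row does not reach only later rows make up. A row lasts 1/12 s, in which the tool goes at most 41.7 mm and 7.16 degrees, less where a joint would pass 70% of its speed; a pose out of reach is approached as far as the arm can. A call with a gripper value outside its range is refused whole. The fingers move at their own pace and stop on an object; "newtons" is the grip in N (left out, the last holds). Time passes only in rows, so rows that repeat a pose let the fingers close. It gives the time, the measured TCP pose, the force and the opening at its end, in the units of the state.
- r.sense(): the state, without advancing time (a new reading comes with each control period).
- r.snapshot(name): name is "side" or "top"; returns a dict with "pixels" (480x640x3 uint8, red, green, blue), "fx", "fy", "cx", "cy" (pixels), "origin" and "attitude" of the camera in the world. Camera axes: x right, y down, z forward; pixel columns grow to the right and rows downward; lengths in mm; the calibration is good to about 2 mm. A picture is of the moment at which its call begins. There is no depth.
- r.hand_in(): hands the job in, once; it reports no verdict.
The state is a dict: "time": time; "joint_pos": joint angles; "qd": joint speeds; "joint_efforts": joint torques, N m; "tool_pos": TCP position; "tcp_rot": TCP orientation; "ft_force": force on the tool from outside, world axes, zero at the start; "wrist_torque": the same for the moment, N m; "finger_gap": finger opening in mm.
Only numpy, scipy, OpenCV 4.12 (cv2) and the standard library are available. Lean on these libraries where they do the work, as an engineer would, in place of code of your own. Each camera call takes 0.05 s, during which the arm holds its last target.

## Working session

There is one attempt and no reset: what is moved stays moved. The work goes in short steps, Python scripts to look and compute and a tool call to move; the robot and the scene stay as the last step left them, time stands still between calls to the robot, and variables do not carry over. Pictures are saved under pics/ and viewed, and the job is handed in when it is done.

Besides the shell and the picture viewer there is one more tool, called after "Emit:" as name(argument=value, ...) on one line, values as JSON. jog_arm: Moves the arm, as the interface text tells. Its arguments: {"type":"object","properties":{"targets":{"type":"array","items":{"type":"array","items":{"type":"number"}}},"newtons":{"type":"number"}},"required":["targets"]}

```bash
ls; mkdir -p pics
cat > h.py <<'E'
from bench import r
import numpy as np, cv2, pickle
from scipy.spatial.transform import Rotation as R
np.set_printoptions(precision=2,suppress=True)
def snap(name,fn):
    s=r.snapshot(name); pickle.dump(s,open(f'pics/{fn}.pkl','wb')); cv2.imwrite(f'pics/{fn}.png',s['pixels'][:,:,::-1]); return s
def load(fn): return pickle.load(open(f'pics/{fn}.pkl','rb'))
def crop(fn,x0,y0,x1,y1,k,out):
    im=load(fn)['pixels'][y0:y1,x0:x1,::-1]; cv2.imwrite(f'pics/{out}.png',cv2.resize(im,None,fx=k,fy=k,interpolation=cv2.INTER_CUBIC))
E
python3 - <<'E'
from h import *
for n in('top','side'):
    s=snap(n,n+'0'); print(n,{k:v for k,v in s.items() if k!='pixels'})
print(r.sense(), r.tcp_to_grasp)
E
```

```text
pics
top {'fx': 457.29113326784693, 'fy': 457.29113326784693, 'cx': 326.98908005109456, 'cy': 239.09560820455738, 'origin': array([ 255.76,  -29.33, 1193.89]), 'attitude': array([-168.12,    0.24,  -93.67])}
side {'fx': 499.3118167512492, 'fy': 499.3118167512492, 'cx': 317.7056288791362, 'cy': 228.15408112867544, 'origin': array([ 285.01, -929.07,  657.14]), 'attitude': array([-121.73,   -1.29,  -13.12])}
{'time': 0.1, 'joint_pos': array([59.34,  7.51, 85.32,  0.  , 87.26, -4.89]), 'qd': array([-0.05, -0.07, -0.11, -0.09, -0.  ,  0.03]), 'joint_efforts': array([  0.  , -57.09, -50.19,  -0.  ,   0.01,   0.  ]), 'tool_pos': array([260.59, 539.89, 230.35]), 'tcp_rot': array([-179.9 ,   -0.01,  154.23]), 'ft_force': array([-0.08, -0.44, -0.14]), 'wrist_torque': array([-0.01,  0.06, -0.03]), 'finger_gap': 85.46259342307631} 18.700000000000003
```

View pics/top0.png

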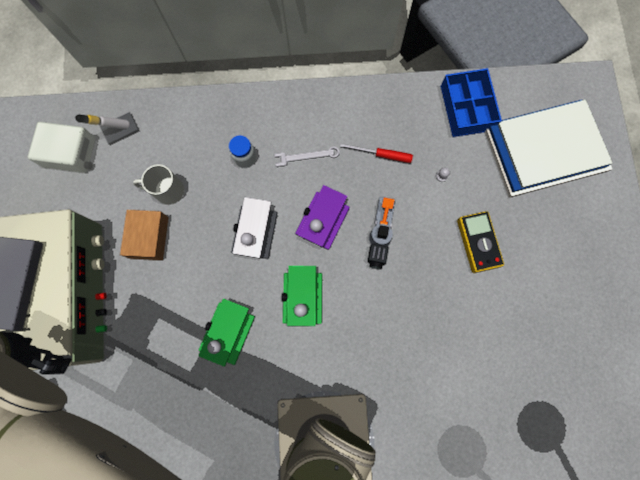

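View pics/side0.png

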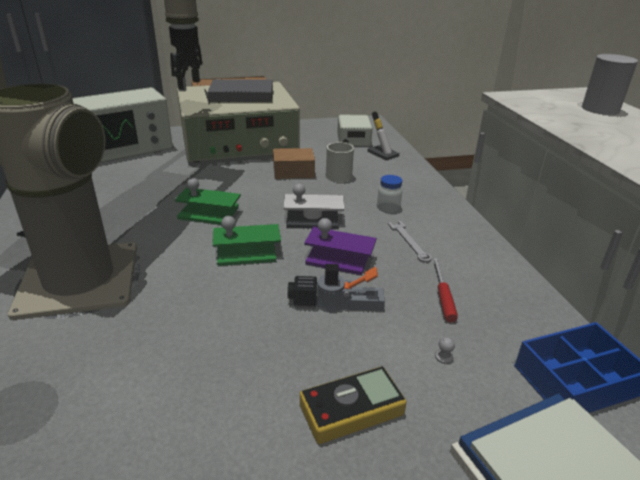

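The stand-shaped things in the top view are silver (253,228), purple (322,217), green (302,296) and green (227,331). The silver one fits the bare aluminium plate. The coupler is at about (382,232), with its orange lever pointing up the picture. I'll enlarge both to confirm.

Run:
```python
from h import *
a=load('top0')['pixels'][180:280,220:300,::-1]; b=load('top0')['pixels'][180:280,340:420,::-1]
c=load('side0')['pixels'][170:240,270:360,::-1]; d=load('side0')['pixels'][255:325,280:390,::-1]
f=lambda x:cv2.resize(x,(390,290),interpolation=cv2.INTER_CUBIC)
cv2.imwrite('pics/c0.png',np.vstack([np.hstack([cv2.resize(a,(390,480)),cv2.resize(b,(390,480))])]))
cv2.imwrite('pics/c1.png',np.hstack([f(c),f(d)]))
```

```text
(no output)
```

View pics/c0.png

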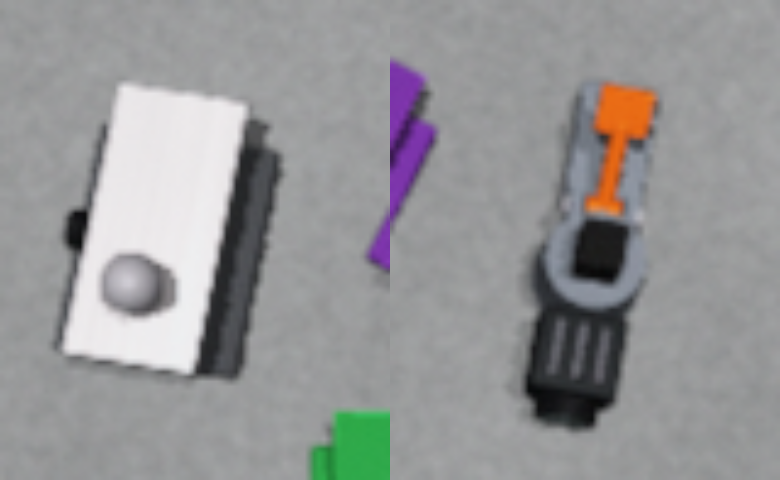

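View pics/c1.png

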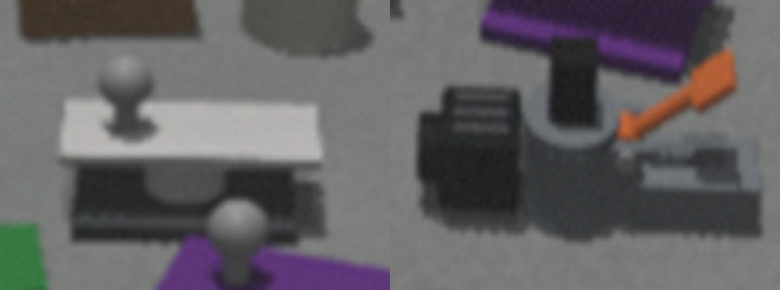

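The enlarged crops confirm it: the silver plate with its ball is the stand, and the ball sits near the lower end of the plate. The grey coupler has a raised orange lever. Next I'll measure both in the two views.

```bash
cat >> h.py <<'E'
def ray(s,uv):
    d=np.array([(uv[0]-s['cx'])/s['fx'],(uv[1]-s['cy'])/s['fy'],1.0])
    return R.from_euler('xyz',s['attitude'],degrees=True).apply(d/np.linalg.norm(d))
def onplane(s,uv,z):
    d=ray(s,uv); o=np.array(s['origin']); return o+d*(z-o[2])/d[2]
def tri(s1,uv1,s2,uv2):
    d1,d2=ray(s1,uv1),ray(s2,uv2);o1,o2=np.array(s1['origin']),np.array(s2['origin'])
    t=np.linalg.lstsq(np.c_[d1,-d2],o2-o1,rcond=None)[0]
    p,q=o1+t[0]*d1,o2+t[1]*d2
    return (p+q)/2,np.linalg.norm(p-q)
def proj(s,P):
    p=R.from_euler('xyz',s['attitude'],degrees=True).inv().apply(np.array(P)-s['origin'])
    return np.array([s['cx']+s['fx']*p[0]/p[2],s['cy']+s['fy']*p[1]/p[2]])
def biggest(m):
    c,_=cv2.findContours(m.astype(np.uint8),cv2.RETR_EXTERNAL,cv2.CHAIN_APPROX_NONE)
    return max(c,key=cv2.contourArea)
E
python3 - <<'E'
from h import *
t,s=load('top0'),load('side0')
def box(im,x0,y0,x1,y1):
    m=np.zeros(im.shape[:2],bool); m[y0:y1,x0:x1]=1; return m
K=4
def big(img): return cv2.resize(img,None,fx=K,fy=K,interpolation=cv2.INTER_CUBIC)
def un(p): return (np.array(p,float)+0.5)/K-0.5
T,S=big(t['pixels']),big(s['pixels'])
# plate
for n,I,b,th in(('top',T,(225,190,280,270),190),('side',S,(278,185,352,222),165)):
    g=cv2.cvtColor(I,cv2.COLOR_RGB2GRAY); m=(g>th)&box(I,*[K*v for v in b])
    c=biggest(m); h=cv2.convexHull(c)
    r4=un(cv2.boxPoints(cv2.minAreaRect(c))); 
    ap=cv2.approxPolyDP(h,12,True)[:,0]
    print(n,'rect',r4.tolist(),'\n approx',un(ap).tolist())
# orange
for n,I,b in(('top',T,(360,185,410,270)),('side',S,(330,255,390,300))):
    h=cv2.cvtColor(I,cv2.COLOR_RGB2HSV); m=(h[...,0]<15)&(h[...,1]>170)&(h[...,2]>120)&box(I,*[K*v for v in b])
    c=biggest(m); print(n,'orange hull',un(cv2.approxPolyDP(cv2.convexHull(c),6,True)[:,0]).tolist())
E
python3 - <<'E'
from h import *
crop('top0',225,185,281,265,7,'z1');crop('side0',280,175,350,230,9,'z2');crop('top0',362,190,402,275,7,'z3');crop('side0',283,258,389,313,7,'z4')
E
```

```text
top rect [[232.2266845703125, 252.8439483642578], [243.7281036376953, 195.62437438964844], [270.45361328125, 200.99632263183594], [258.95220947265625, 258.21588134765625]] 
 approx [[244.625, 197.125], [269.875, 201.875], [258.125, 257.125], [232.875, 252.375]]
side rect [[284.013916015625, 206.5666046142578], [284.27099609375, 193.9698028564453], [343.6136474609375, 195.1808624267578], [343.3565673828125, 207.7776641845703]] 
 approx [[284.125, 201.125], [285.625, 194.375], [341.875, 195.625], [343.375, 206.875], [286.875, 206.625]]
top orange hull [[384.125, 197.375], [393.625, 200.125], [386.375, 223.625], [379.875, 222.375]]
side orange hull [[375.125, 268.375], [375.625, 275.375], [348.875, 286.875], [344.625, 286.625], [345.625, 283.125]]
```

View pics/z1.png

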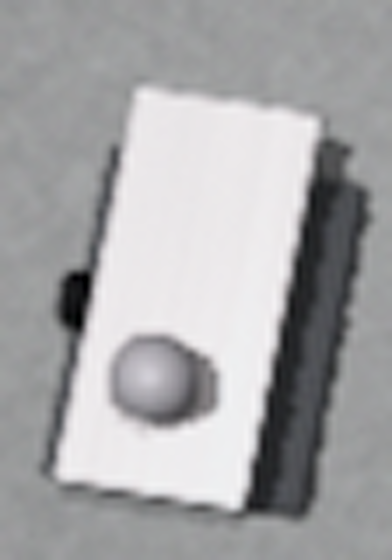

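View pics/z2.png

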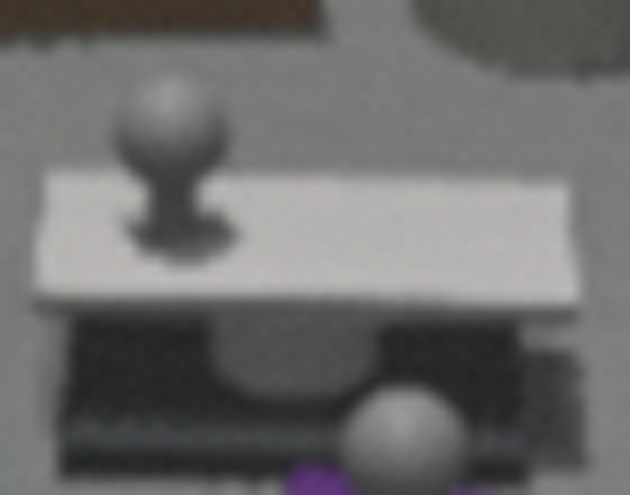

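View pics/z3.png

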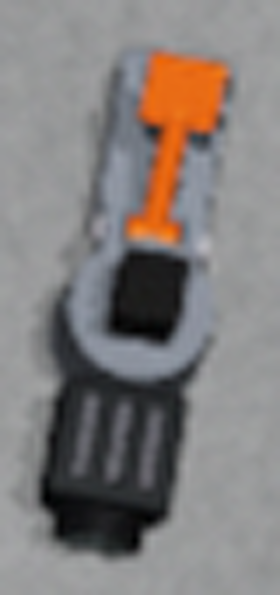

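View pics/z4.png

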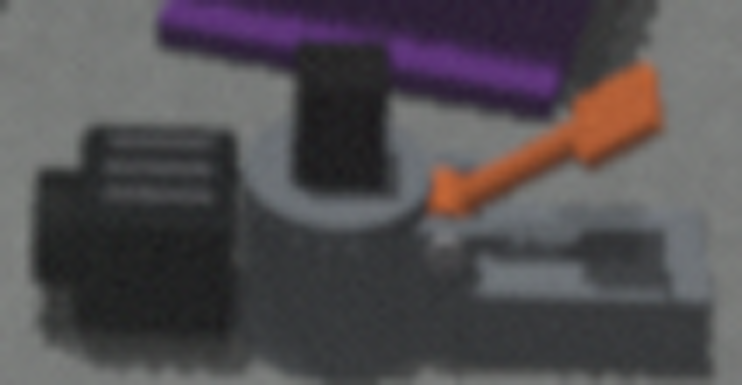

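Run:
```python
from h import *
t,s=load('top0'),load('side0')
zs=lambda x,y,k,ox,oy:((x+.5)/k-.5+ox,(y+.5)/k-.5+oy)
B,e=tri(t,(246.57,238.57),s,zs(171.5,129,9,280,175)); print('ball',B,e)
top=[zs(x,y,7,225,185) for x,y in((137,84),(325,118),(246,514),(52,483))]
sd=[zs(x,y,9,280,175) for x,y in((571,182),(581,302),(36,300),(42,173))]
P=[]
for a,b in zip(top,sd):
    p,e=tri(t,a,s,b); P.append(p); print('corner',p,e)
P=np.array(P); print([np.linalg.norm(P[i]-P[(i+1)%4]) for i in range(4)])
zt=B[2]-30
for z in(zt-4,zt,zt+4,P[:,2].mean()):
    Q=np.array([onplane(t,a,z) for a in top]); L=[np.linalg.norm(Q[i]-Q[(i+1)%4]) for i in range(4)]
    ax=(Q[0]+Q[1]-Q[2]-Q[3])/2; yaw=np.degrees(np.arctan2(ax[1],ax[0])); c=Q.mean(0)
    u=ax/np.linalg.norm(ax); print(z,L,'yaw',yaw,'ballxy by plate',(c-38*u)[:2],'ball by top ray',onplane(t,(246.57,238.57),z+30)[:2])
# coupler
def f(x,y):return zs(x,y,7,362,190)
g=lambda x,y:zs(x,y,7,283,258)
# block top face in top view corners
for n,pt,z in(('blocktop c',(153,294),90),('padend L',(147,52),83),('padend R',(229,65),83),('socket circ top',(141,310),54)):
    print(n,onplane(t,f(*pt),z))
for n,a,b in(('pad far corner R',(230,63),(664,128)),('pad far L',(148,52),(655,62)),('pad near L',(138,122),(574,98)),('pad near R',(214,134),(588,166))):
    print(n,tri(t,f(*a),s,g(*b)))
```

```text
ball [503.17 159.33  85.05] 0.031213716590704006
corner [622.42 168.14  52.26] 0.5609110157165997
corner [605.21  98.7   52.8 ] 0.7258163264668135
corner [459.4  133.44  49.54] 1.7290771804670348
corner [474.08 203.06  51.49] 0.06269885190980613
[np.float64(71.54369177877284), np.float64(149.93212639256654), np.float64(71.18074831793217), np.float64(152.3942348047425)]
51.05380845711949 [np.float64(71.62154211270375), np.float64(151.06887260453342), np.float64(71.68170873468853), np.float64(152.91974015199472)] yaw -13.147748152565184 ballxy by plate [503.22 159.56] ball by top ray [504.05 160.01]
55.05380845711949 [np.float64(71.37086304667345), np.float64(150.54012381228915), np.float64(71.43081908239938), np.float64(152.3845132285283)] yaw -13.147748152565176 ballxy by plate [502.23 158.93] ball by top ray [503.16 159.33]
59.05380845711949 [np.float64(71.12018398064309), np.float64(150.01137502004494), np.float64(71.17992943011019), np.float64(151.84928630506187)] yaw -13.147748152565187 ballxy by plate [501.23 158.3 ] ball by top ray [502.26 158.65]
51.520475905140955 [np.float64(71.59229617269956), np.float64(151.00718514215322), np.float64(71.65243822624635), np.float64(152.8572969063731)] yaw -13.14774815256518 ballxy by plate [503.11 159.49] ball by top ray [503.94 159.93]
blocktop c [ 497.79 -180.15   90.  ]
padend L [ 588.83 -186.96   83.  ]
padend R [ 582.03 -216.05   83.  ]
socket circ top [ 500.01 -180.17   54.  ]
pad far corner R (array([ 582.16, -216.45,   82.3 ]), np.float64(1.552583569063919))
pad far L (array([ 588.82, -187.36,   82.49]), np.float64(0.271931668244102))
pad near L (array([ 566.85, -183.23,   70.04]), np.float64(0.7293549475565861))
pad near R (array([ 561.72, -210.88,   67.65]), np.float64(1.7571546034774754))
```

Run:
```python
from h import *
t,s=load('top0'),load('side0')
K=7
def big(im,x0,y0,x1,y1): return cv2.resize(im[y0:y1,x0:x1],None,fx=K,fy=K,interpolation=cv2.INTER_CUBIC)
zs=lambda p,ox,oy:np.array([(p[0]+.5)/K-.5+ox,(p[1]+.5)/K-.5+oy])
I=big(t['pixels'],362,190,402,275); g=I.max(2); m=(g<75); m[:230]=0; m[350:]=0; m[:,:85]=0;m[:,205:]=0
c=biggest(m); q=cv2.approxPolyDP(cv2.convexHull(c),5,True)[:,0]; print('top block hull',q.tolist())
J=big(s['pixels'],283,258,389,313); g=J.max(2); m=(g<62); m[:20]=0; m[200:]=0; m[:,:270]=0;m[:,400:]=0
q=cv2.approxPolyDP(cv2.convexHull(biggest(m)),5,True)[:,0]; print('side block hull',q.tolist())
print(tri(t,zs((155,291),362,190),s,zs((342,64),283,258)))
for z,c in((90,(155,291)),): print(onplane(t,zs(c,362,190),z))
# predictions
for o,yaw in(((500.8,-182.4),-13.1),((499,-181),-13.5),((498,-180),-14)):
    M=R.from_euler('z',yaw,degrees=True)
    W=lambda p:M.apply(p)+[*o,0]
    z7=lambda uv,ox,oy:(np.array(uv)+.5-[ox,oy])*7-.5
    print(o,yaw)
    for n,p in(('blk+x+y',(13,12,90)),('blk+x-y',(13,-12,90)),('blk-x-y',(-13,-12,90)),('blkbase-x+y',(-13,12,54)),('tongueend+y',(106,21,28)),('tongueend-y bottom',(106,-21,0)),('tongueend-y',(106,-21,28)),('tongue end+y',(106,21,28))):
        P=W(p); print('  ',n,z7(proj(t,P),362,190),z7(proj(s,P),283,258))
```

```text
top block hull [[130, 250], [167, 254], [188, 265], [181, 311], [163, 343], [107, 330], [115, 270]]
side block hull [[270, 54], [305, 44], [382, 48], [399, 75], [386, 191], [323, 192], [298, 182]]
(array([ 499.26, -181.02,   89.97]), np.float64(0.8366752008519209))
[ 498.83 -180.95   90.  ]
(500.8, -182.4) -13.1
   blk+x+y [130.11 244.68] [392.99  41.77]
   blk+x-y [197.23 255.41] [396.19  93.6 ]
   blk-x-y [187.19 326.16] [300.46  91.88]
   blkbase-x+y [109.24 336.64] [295.37 143.66]
   tongueend+y [123.1   44.67] [703.67 203.69]
   tongueend-y bottom [222.7   83.11] [711.21 374.49]
   tongueend-y [232.88  61.95] [720.5 297.9]
   tongue end+y [123.1   44.67] [703.67 203.69]
(499, -181) -13.5
   blk+x+y [126.91 249.67] [385.72  39.82]
   blk+x-y [193.98 260.86] [388.15  91.56]
   blk-x-y [183.41 331.58] [292.48  89.44]
   blkbase-x+y [105.62 341.45] [288.31 141.28]
   tongueend+y [121.83  49.39] [696.94 203.1 ]
   tongueend-y bottom [221.37  88.46] [703.3  373.85]
   tongueend-y [231.53  67.41] [712.47 297.26]
   tongue end+y [121.83  49.39] [696.94 203.1 ]
(498, -180) -14
   blk+x+y [124.71 252.36] [381.7   38.41]
   blk+x-y [191.7  264.12] [383.26  90.07]
   blk-x-y [180.48 334.76] [287.64  87.45]
   blkbase-x+y [102.86 343.98] [284.41 139.36]
   tongueend+y [121.92  52.03] [693.46 203.43]
   tongueend-y bottom [221.34  91.95] [698.45 374.18]
   tongueend-y [231.5   70.97] [707.56 297.58]
   tongue end+y [121.92  52.03] [693.46 203.43]
```

```bash
cat >> h.py <<'E'
def goal(x,y,z,yaw=None):
    q=r.sense(); Rc=R.from_euler('xyz',q['tcp_rot'],degrees=True)
    d=Rc.inv().apply(np.array([x,y,z])-q['tool_pos'])
    w=np.zeros(3) if yaw is None else (Rc.inv()*R.from_euler('xyz',[180,0,yaw],degrees=True)).as_rotvec()
    print('t',q['time'],'tcp',q['tool_pos'],'rot',q['tcp_rot'],'F',q['ft_force'],'gap',q['finger_gap'])
    print('shift m',np.round(d/1000,4),'turn',np.round(w,4),'len',np.linalg.norm(d))
E
python3 - <<'E'
from h import *
goal(499.5,-181.3,200,166.7)
E
```

```text
t 0.1 tcp [260.59 539.89 230.35] rot [-179.9    -0.01  154.23] F [-0.08 -0.44 -0.14] gap 85.46259342307631
shift m [-0.53 -0.55  0.03] turn [-0.   -0.   -0.22] len 760.3411774840846
```

Emit:
jog_arm(targets=[[-0.029,-0.03,0,0,0,-0.109,0],[-0.058,-0.06,0,0,0,-0.218,0],[-0.087,-0.09,0,0,0,-0.218,0],[-0.116,-0.12,0,0,0,-0.218,0],[-0.145,-0.15,0,0,0,-0.218,0]])

```text
time: 0.52
tool_pos: [326.0, 340.6, 230.6]
tcp_rot: [-180.0, -0.0, 166.8]
ft_force: [1.1, 0.3, 1.3]
finger_gap: 85.9
```

```bash
sed -i "s/np.round(d\/1000,4)/(d\/1000).round(4).tolist()/;s/np.round(w,4)/w.round(4).tolist()/" h.py; python3 -c "
from h import *
goal(499.5,-181.3,200,166.7)"
```

```text
t 0.5167 tcp [325.95 340.6  230.65] rot [-179.96   -0.02  166.76] F [1.13 0.28 1.28] gap 85.94244441942085
shift m [-0.2885, -0.4683, 0.0309] turn [-0.0008, -0.0004, 0.0011] len 550.8467469032869
```

Emit:
jog_arm(targets=[[-0.02,-0.034,0,0,0,0,0],[-0.04,-0.068,0,0,0,0,0],[-0.06,-0.102,0,0,0,0,0],[-0.08,-0.136,0,0,0,0,0],[-0.1,-0.17,0,0,0,0,0]])

```text
time: 0.93
tool_pos: [384.2, 152.3, 231.1]
tcp_rot: [180.0, 0.0, 166.7]
ft_force: [2.2, -0.1, -0.1]
finger_gap: 85.4
```

Emit:
jog_arm(targets=[[-0.02,-0.034,0,0,0,0,0],[-0.04,-0.068,0,0,0,0,0],[-0.06,-0.102,0,0,0,0,0],[-0.08,-0.136,0,0,0,0,0],[-0.1,-0.17,0,0,0,0,0]])

```text
time: 1.35
tool_pos: [442.6, -36.4, 231.1]
tcp_rot: [180.0, 0.0, 166.7]
ft_force: [0.5, -0.1, 0.3]
finger_gap: 85.5
```

```bash
python3 -c "
from h import *
goal(499.5,-181.3,150,166.7)"
```

```text
t 1.35 tcp [442.59 -36.37 231.11] rot [179.99   0.   166.71] F [ 0.54 -0.11  0.27] gap 85.48136974251263
shift m [-0.0887, -0.128, 0.0811] turn [0.0001, 0.0, 0.0002] len 175.56546295898386
```

Emit:
jog_arm(targets=[[-0.022,-0.032,0.01,0,0,0,0],[-0.044,-0.064,0.025,0,0,0,0],[-0.066,-0.096,0.045,0,0,0,0],[-0.088,-0.128,0.065,0,0,0,0],[-0.088,-0.128,0.075,0,0,0,0]])

```text
time: 1.77
tool_pos: [498.7, -183.9, 153.3]
tcp_rot: [-179.9, -0.1, 166.5]
ft_force: [0.1, 0.5, 0.0]
finger_gap: 85.1
```

Emit:
jog_arm(targets=[[0,0,0,0,0,0,0],[0,0,0,0,0,0,0]])

```text
time: 1.93
tool_pos: [497.8, -178.6, 155.1]
tcp_rot: [179.9, -0.2, 166.7]
ft_force: [0.3, 0.6, 1.3]
finger_gap: 85.3
```

```bash
python3 -c "
from h import *
goal(499.5,-181.3,100,166.7)
snap('side','side1');crop('side1',240,180,400,320,5,'s1')"
```

```text
t 1.9333 tcp [ 497.8  -178.64  155.07] rot [179.94  -0.19 166.66] F [0.26 0.61 1.33] gap 85.28800495868714
shift m [-0.0025, -0.0023, 0.0551] turn [0.0011, -0.0033, -0.0006] len 55.15873180907011
```

View pics/s1.png

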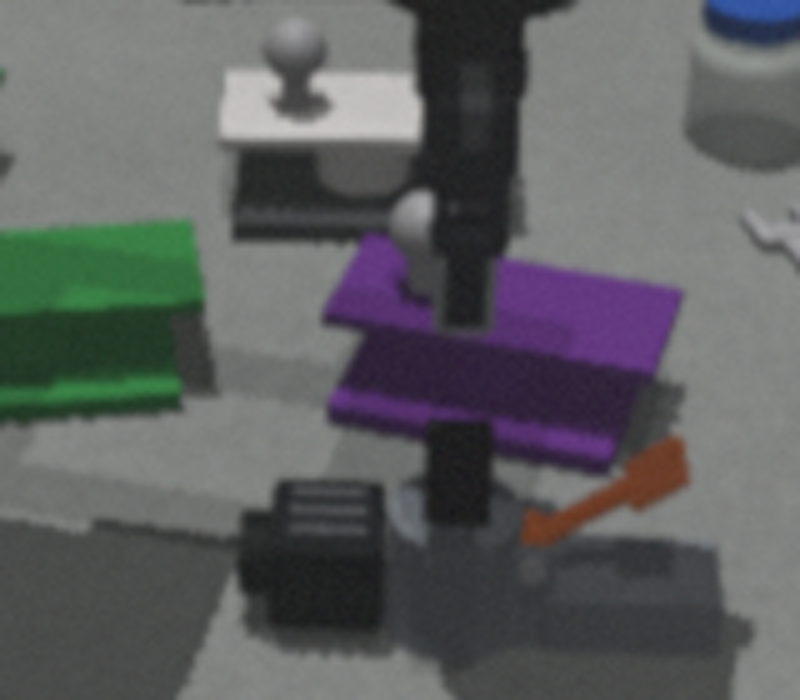

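Emit:
jog_arm(targets=[[-0.002,-0.002,0.02,0,0,0,0],[-0.002,-0.002,0.04,0,0,0,0],[-0.002,-0.002,0.055,0,0,0,0],[-0.002,-0.002,0.055,0,0,0,0],[-0.002,-0.002,0.055,0,0,0,0]])

```text
time: 2.4
tool_pos: [500.4, -180.4, 102.2]
tcp_rot: [180.0, 0.0, 166.8]
ft_force: [0.2, -0.0, 0.0]
finger_gap: 85.1
```

```bash
python3 -c "
from h import *
goal(499.5,-181.3,58,166.7)"
```

```text
t 2.4 tcp [ 500.44 -180.36  102.21] rot [179.99   0.01 166.81] F [ 0.2  -0.04  0.03] gap 85.0655497918633
shift m [0.0007, -0.0011, 0.0442] turn [0.0001, 0.0002, 0.0019] len 44.226402425739295
```

Emit:
jog_arm(targets=[[0,-0.001,0.015,0,0,0,0],[0,-0.001,0.03,0,0,0,0],[0,-0.001,0.043,0,0,0,0],[0,-0.001,0.043,0,0,0,0],[0,-0.001,0.043,0,0,0,0]])

```text
time: 2.82
tool_pos: [500.8, -182.3, 59.8]
tcp_rot: [-180.0, 0.1, 166.8]
ft_force: [0.2, -0.8, -0.0]
finger_gap: 85.4
```

Emit:
jog_arm(targets=[[0,0,0,0,0,0,0.3],[0,0,0,0,0,0,0.5],[0,0,0,0,0,0,0.6],[0,0,0,0,0,0,0.7],[0,0,0,0,0,0,0.8]], newtons=40)

```text
time: 3.23
tool_pos: [500.5, -182.5, 58.8]
tcp_rot: [180.0, 0.0, 166.7]
ft_force: [0.6, 3.5, 3.5]
finger_gap: 25.8
```

Emit:
jog_arm(targets=[[0,0,0,0,0,0,1],[0,0,0,0,0,0,1],[0,0,0,0,0,0,1],[0,0,0,0,0,0,1]], newtons=60)

```text
time: 3.57
tool_pos: [500.5, -182.6, 58.7]
tcp_rot: [180.0, 0.0, 166.7]
ft_force: [-1.2, 2.2, 5.5]
finger_gap: 23.0
```

```bash
python3 -c "
from h import *
goal(499.5,-181.3,58,166.7)
snap('side','side2');crop('side2',240,180,400,320,5,'s2')"
```

```text
t 3.5667 tcp [ 500.46 -182.57   58.74] rot [180.     0.03 166.72] F [-1.17  2.24  5.49] gap 22.960331614106103
shift m [0.0012, 0.001, 0.0007] turn [0.0, 0.0005, 0.0004] len 1.7521145997459266
```

View pics/s2.png

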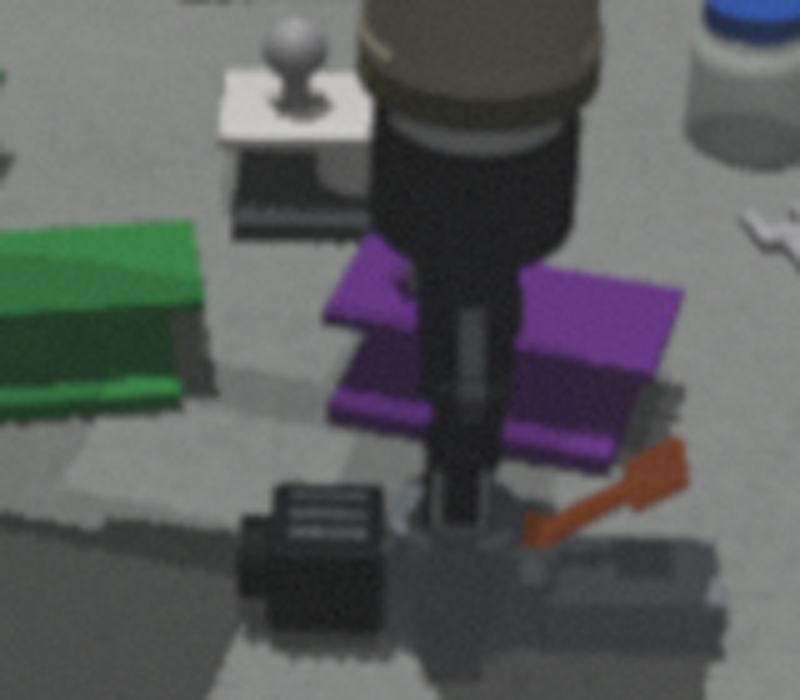

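Emit:
jog_arm(targets=[[0,0,-0.005,0,0,0,1],[0,0,-0.02,0,0,0,1],[0,0,-0.045,0,0,0,1],[0,0,-0.075,0,0,0,1],[0,0,-0.105,0,0,0,1]])

```text
time: 4.03
tool_pos: [498.5, -181.9, 162.5]
tcp_rot: [180.0, -0.3, 166.7]
ft_force: [0.7, 0.5, -5.1]
finger_gap: 23.2
```

Emit:
jog_arm(targets=[[0,0,-0.03,0,0,0,1],[0,0,-0.055,0,0,0,1],[0,0,-0.07,0,0,0,1],[0,0,-0.07,0,0,0,1]])

```text
time: 4.37
tool_pos: [501.6, -183.4, 237.1]
tcp_rot: [-179.9, 0.3, 166.7]
ft_force: [0.9, -0.5, -5.0]
finger_gap: 23.2
```

```bash
python3 -c "
from h import *
goal(503.5,159.5,230,166.8)
snap('side','side3');crop('side3',240,110,400,250,5,'s3')"
```

```text
t 4.3667 tcp [ 501.56 -183.37  237.1 ] rot [-179.92    0.3   166.71] F [ 0.9  -0.47 -4.97] gap 23.15166802330612
shift m [0.077, 0.3341, 0.0062] turn [-0.0014, 0.0053, -0.0016] len 342.9484084866025
```

View pics/s3.png

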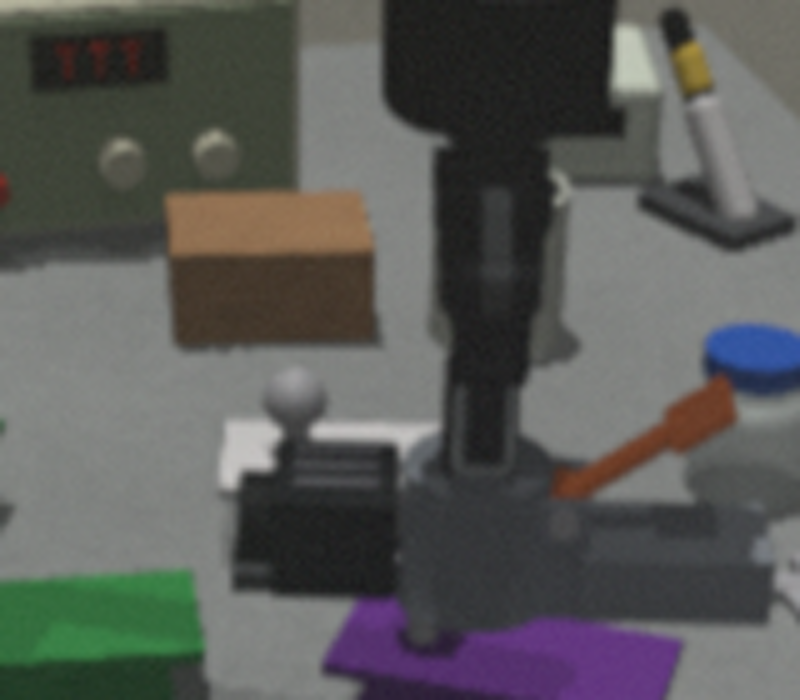

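The coupler is held level, with 5.0 N at the wrist (about 0.5 kg). The carton and the purple ball are below it, so I'll carry it across at this height.

Emit:
jog_arm(targets=[[0.003,0.012,0,0,0,0,1],[0.009,0.038,0,0,0,0,1],[0.016,0.068,0,0,0,0,1],[0.023,0.1,0,0,0,0,1],[0.03,0.132,0,0,0,0,1]])

```text
time: 4.83
tool_pos: [499.4, -45.3, 230.1]
tcp_rot: [180.0, -0.3, 166.7]
ft_force: [0.1, 0.8, -5.3]
finger_gap: 23.3
```

Emit:
jog_arm(targets=[[0.008,0.034,0,0,0,0,1],[0.016,0.068,0,0,0,0,1],[0.024,0.102,0,0,0,0,1],[0.032,0.136,0,0,0,0,1],[0.037,0.16,0,0,0,0,1]])

```text
time: 5.25
tool_pos: [499.7, 120.2, 230.2]
tcp_rot: [-180.0, -0.3, 166.8]
ft_force: [0.6, 0.3, -6.0]
finger_gap: 23.3
```

```bash
python3 -c "
from h import *
goal(503.5,159.5,200,166.8)"
```

```text
t 5.25 tcp [499.71 120.25 230.21] rot [-179.96   -0.28  166.8 ] F [ 0.6   0.28 -5.98] gap 23.254911228670963
shift m [0.0051, 0.0391, 0.0302] turn [-0.0006, -0.0049, -0.0] len 49.67687200588039
```

Emit:
jog_arm(targets=[[0.003,0.015,0.005,0,0,0,1],[0.004,0.03,0.015,0,0,0,1],[0.004,0.037,0.025,0,0,0,1],[0.004,0.038,0.03,0,0,0,1],[0.004,0.038,0.03,0,0,0,1]])

```text
time: 5.67
tool_pos: [504.7, 154.6, 199.5]
tcp_rot: [-179.8, -0.3, 166.8]
ft_force: [-0.1, -0.2, -6.2]
finger_gap: 22.8
```

Emit:
jog_arm(targets=[[0,0,0.005,0,0,0,1],[0,0,0.01,0,0,0,1],[0,0,0.013,0,0,0,1],[0,0,0.013,0,0,0,1],[0,0,0.013,0,0,0,1]])

```text
time: 6.08
tool_pos: [506.9, 154.5, 190.3]
tcp_rot: [-180.0, -0.0, 166.7]
ft_force: [-0.4, 0.3, -5.4]
finger_gap: 22.9
```

```bash
python3 -c "
from h import *
goal(503.5,159.5,180,166.8)
snap('side','side4');crop('side4',240,110,400,250,5,'s4')
snap('top','top4');crop('top4',200,150,300,270,5,'t4')"
```

```text
t 6.0833 tcp [506.89 154.48 190.3 ] rot [-180.     -0.    166.68] F [-0.39  0.31 -5.42] gap 22.909565278410174
shift m [0.0045, 0.0041, 0.0103] turn [-0.0, -0.0, -0.0022] len 11.951305567281231
```

View pics/s4.png

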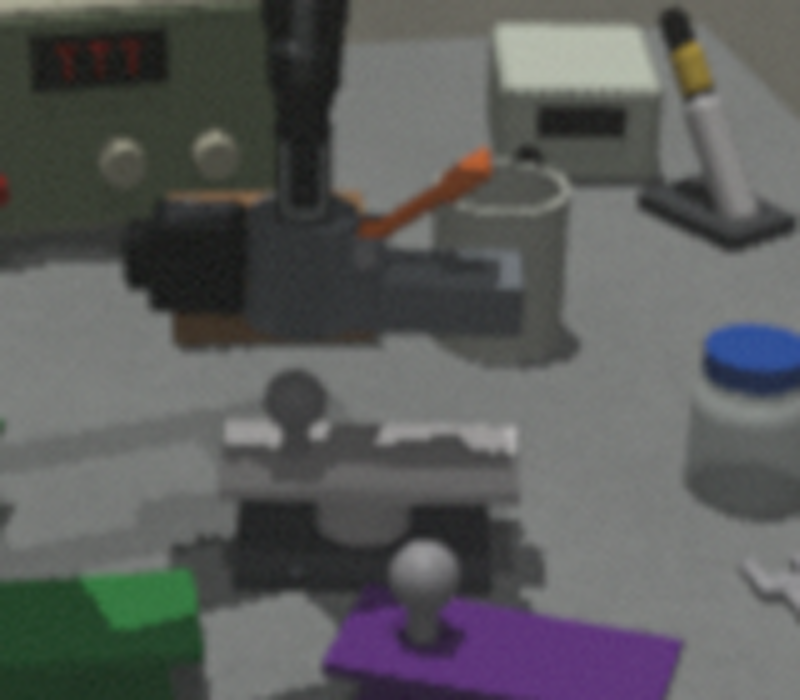

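View pics/t4.png

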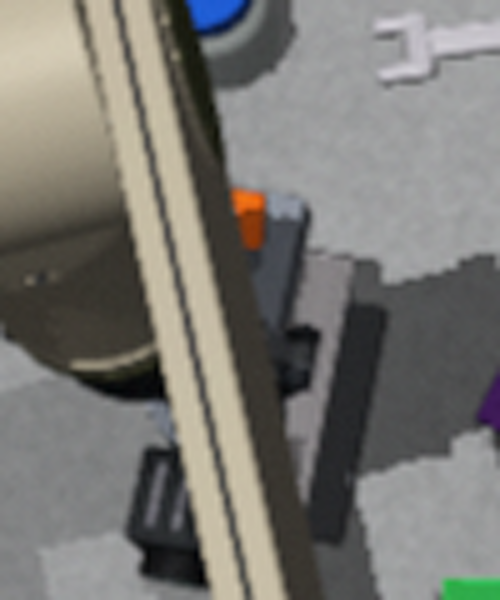

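Run:
```python
from h import *
s=load('side4')
M=R.from_euler('z',-13.3,degrees=True)
for o in((506.1,154.5,131.6),(506.9,154.5,131.6),(506.1,154.5,128)):
    for p in((106,-21,0),(106,-21,28),(106,21,28),(0,0,54)): print(p,(proj(s,M.apply(p)+o)+.5-[240,110])*5-.5)
    print('left/right edge socket bottom',[(proj(s,M.apply(p)+o)+.5-[240,110])*5-.5 for p in((-30,0,27),(30,0,27))])
print('ball',(proj(s,(503.3,159.4,85))+.5-[240,110])*5-.5)
```

```text
(106, -21, 0) [522.33 338.91]
(106, -21, 28) [525.3  285.58]
(106, 21, 28) [521.62 249.38]
(0, 0, 54) [303.57 212.09]
left/right edge socket bottom [array([241.  , 262.89]), array([365.63, 265.64])]
(106, -21, 0) [523.94 338.78]
(106, -21, 28) [526.93 285.45]
(106, 21, 28) [523.2  249.26]
(0, 0, 54) [305.22 211.97]
left/right edge socket bottom [array([242.64, 262.77]), array([367.25, 265.52])]
(106, -21, 0) [521.96 345.67]
(106, -21, 28) [524.92 292.51]
(106, 21, 28) [521.25 256.17]
(0, 0, 54) [303.54 219.12]
left/right edge socket bottom [array([241.07, 269.76]), array([365.5, 272.5])]
ball [295.25 396.46]
```

Emit:
jog_arm(targets=[[0.002,0.002,0.005,0,0,0,1],[0.004,0.004,0.012,0,0,0,1],[0.004,0.004,0.018,0,0,0,1],[0.004,0.004,0.02,0,0,0,1],[0.004,0.004,0.02,0,0,0,1]])

```text
time: 6.6
tool_pos: [503.0, 159.7, 168.8]
tcp_rot: [-179.9, -0.1, 166.7]
ft_force: [0.2, 0.3, -4.2]
finger_gap: 23.3
```

```bash
python3 -c "
from h import *
goal(504.0,159.4,150,166.85)
snap('side','side5');crop('side5',240,110,400,250,5,'s5')"
```

```text
t 6.6 tcp [502.99 159.7  168.82] rot [-179.94   -0.12  166.74] F [ 0.21  0.26 -4.18] gap 23.288934258759316
shift m [-0.0011, -0.0, 0.0188] turn [-0.0011, -0.0021, -0.0019] len 18.846576997207276
```

View pics/s5.png

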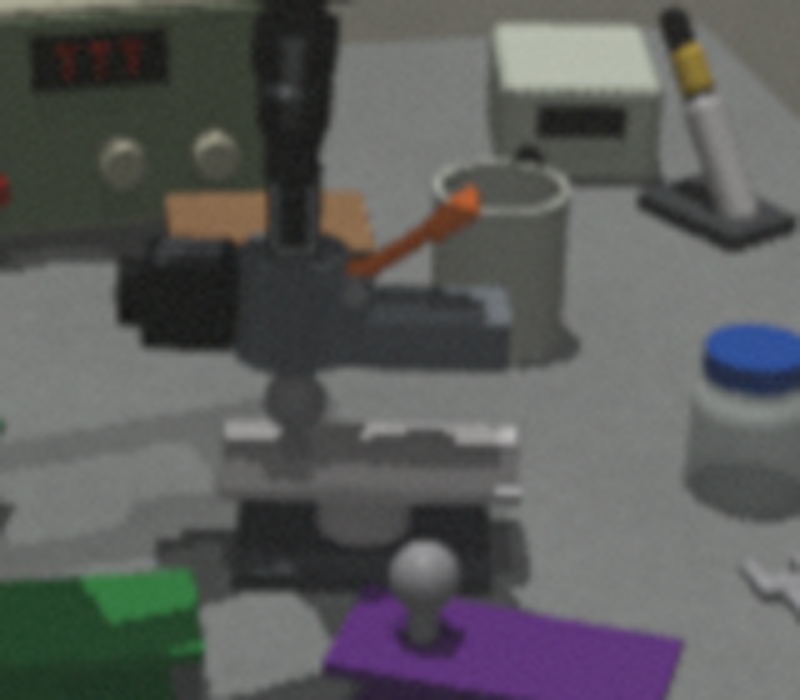

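Emit:
jog_arm(targets=[[-0.001,0,0.005,0,0,0,1],[-0.001,0,0.01,0,0,0,1],[-0.001,0,0.015,0,0,0,1],[-0.001,0,0.019,0,0,0,1],[-0.001,0,0.019,0,0,0,1]])

```text
time: 7.07
tool_pos: [504.1, 159.3, 149.8]
tcp_rot: [-179.9, -0.1, 166.7]
ft_force: [-0.0, -0.9, -5.4]
finger_gap: 23.0
```

Emit:
jog_arm(targets=[[0,0,0.002,0,0,0,1],[0,0,0.004,0,0,0,1],[0,0,0.006,0,0,0,1],[0,0,0.008,0,0,0,1],[0,0,0.008,0,0,0,1]])

```text
time: 7.48
tool_pos: [504.6, 159.5, 142.8]
tcp_rot: [-180.0, -0.0, 166.7]
ft_force: [-0.4, -0.7, -5.2]
finger_gap: 23.2
```

```bash
python3 -c "
from h import *
goal(504.0,159.4,135,166.85)"
```

```text
t 7.4833 tcp [504.65 159.47 142.84] rot [-179.99   -0.03  166.72] F [-0.4  -0.71 -5.15] gap 23.235987153688626
shift m [0.0006, -0.0002, 0.0078] turn [-0.0003, -0.0005, -0.0023] len 7.863535651276436
```

Free of contact so far, with force at -5.2 N, which is just the weight. I'll keep going in small steps.

Emit:
jog_arm(targets=[[0,0,0.0015,0,0,0,1],[0,0,0.003,0,0,0,1],[0,0,0.0045,0,0,0,1],[0,0,0.006,0,0,0,1]], newtons=80)

```text
time: 7.82
tool_pos: [504.9, 159.6, 137.2]
tcp_rot: [180.0, 0.0, 166.7]
ft_force: [-0.7, -0.6, -6.3]
finger_gap: 22.8
```

Emit:
jog_arm(targets=[[0,0,0.001,0,0,0,1],[0,0,0.002,0,0,0,1],[0,0,0.003,0,0,0,1]])

```text
time: 8.07
tool_pos: [504.9, 159.5, 134.2]
tcp_rot: [180.0, -0.0, 166.7]
ft_force: [0.4, 0.1, -5.4]
finger_gap: 22.9
```

Emit:
jog_arm(targets=[[0,0,0.001,0,0,0,1],[0,0,0.002,0,0,0,1],[0,0,0.003,0,0,0,1]])

```text
time: 8.32
tool_pos: [504.9, 159.5, 131.2]
tcp_rot: [-180.0, 0.0, 166.7]
ft_force: [0.5, 0.7, -5.3]
finger_gap: 23.1
```

Emit:
jog_arm(targets=[[0,0,0.001,0,0,0,1],[0,0,0.002,0,0,0,1]])

```text
time: 8.48
tool_pos: [504.9, 159.2, 129.3]
tcp_rot: [-180.0, 0.0, 166.7]
ft_force: [-0.5, -1.6, -2.2]
finger_gap: 22.7
```

Emit:
jog_arm(targets=[[0,0,0.001,0,0,0,1],[0,0,0.002,0,0,0,1]])

```text
time: 8.65
tool_pos: [505.5, 159.2, 128.1]
tcp_rot: [-180.0, 0.1, 166.7]
ft_force: [-1.2, -4.0, 4.1]
finger_gap: 23.1
```

```bash
python3 -c "
from h import *
goal(504.0,159.4,125,166.85)
snap('side','side6');crop('side6',240,110,400,250,5,'s6')"
```

```text
t 8.65 tcp [505.47 159.24 128.09] rot [-179.99    0.08  166.71] F [-1.16 -4.02  4.14] gap 23.09875140748958
shift m [0.0015, -0.0002, 0.0031] turn [-0.0002, 0.0014, -0.0024] len 3.4263147546828816
```

View pics/s6.png

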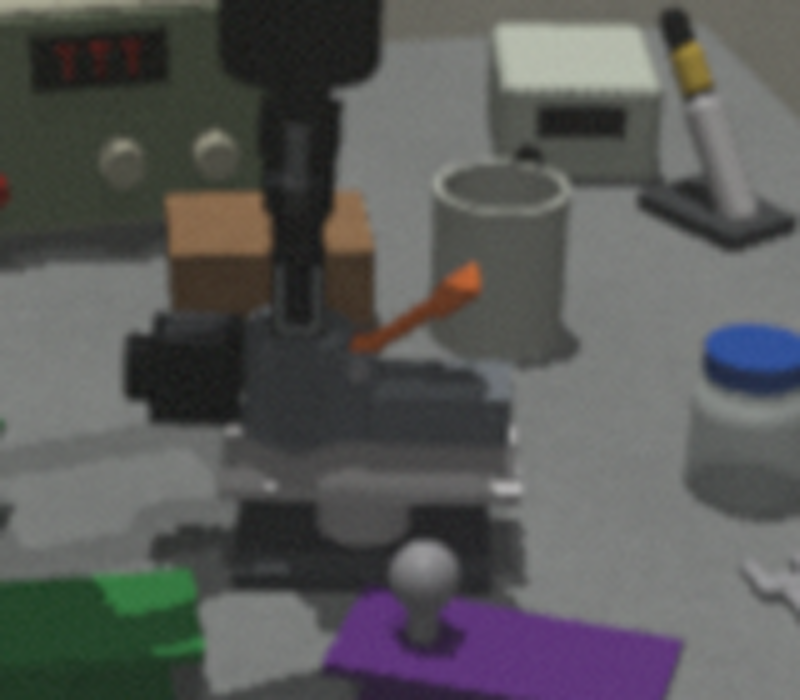

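Contact shows as about +4 N up and 4 N sideways toward -y. I'll ease 0.7 mm that way while going down.

Emit:
jog_arm(targets=[[0,-0.0007,0.0005,0,0,0,1],[0,-0.0007,0.0015,0,0,0,1]])

```text
time: 8.87
tool_pos: [505.9, 159.0, 127.2]
tcp_rot: [179.9, 0.1, 166.7]
ft_force: [0.2, -2.4, 8.4]
finger_gap: 23.0
```

Emit:
jog_arm(targets=[[0,0,0.001,0,0,0,1],[0,0,0.0015,0,0,0,1]])

```text
time: 9.03
tool_pos: [505.8, 159.2, 125.7]
tcp_rot: [179.9, 0.1, 166.7]
ft_force: [-0.4, -1.3, 5.0]
finger_gap: 22.8
```

Emit:
jog_arm(targets=[[0,0,0.001,0,0,0,1],[0,0,0.002,0,0,0,1],[0,0,0.003,0,0,0,1]])

```text
time: 9.28
tool_pos: [505.5, 159.2, 121.9]
tcp_rot: [179.9, 0.1, 166.7]
ft_force: [3.1, -0.5, -0.6]
finger_gap: 22.8
```

Emit:
jog_arm(targets=[[0,0,0.001,0,0,0,1],[0,0,0.002,0,0,0,1],[0,0,0.003,0,0,0,1]])

```text
time: 9.53
tool_pos: [503.9, 159.1, 117.0]
tcp_rot: [-180.0, -0.1, 166.7]
ft_force: [2.2, 3.3, -9.7]
finger_gap: 22.7
```

Emit:
jog_arm(targets=[[0,0,0.001,0,0,0,1],[0,0,0.002,0,0,0,1],[0,0,0.003,0,0,0,1]])

```text
time: 9.78
tool_pos: [503.6, 159.2, 114.3]
tcp_rot: [-180.0, -0.1, 166.7]
ft_force: [0.2, 4.0, -5.3]
finger_gap: 22.8
```

Emit:
jog_arm(targets=[[0,0,0.001,0,0,0,1],[0,0,0.002,0,0,0,1],[0,0,0.003,0,0,0,1]])

```text
time: 10.03
tool_pos: [504.8, 158.5, 112.4]
tcp_rot: [-180.0, 0.0, 166.7]
ft_force: [-0.7, -0.1, -5.0]
finger_gap: 22.7
```

Emit:
jog_arm(targets=[[0,0,0.001,0,0,0,1],[0,0,0.002,0,0,0,1]])

```text
time: 10.2
tool_pos: [505.0, 158.6, 111.1]
tcp_rot: [-180.0, 0.0, 166.7]
ft_force: [-5.4, 0.6, 8.2]
finger_gap: 22.5
```

Emit:
jog_arm(targets=[[0,0,0.001,0,0,0,1],[0,0,0.001,0,0,0,1]])

```text
time: 10.37
tool_pos: [505.2, 158.7, 111.0]
tcp_rot: [-180.0, 0.1, 166.7]
ft_force: [-6.4, -0.0, 8.7]
finger_gap: 23.2
```

```bash
python3 -c "
from h import *
goal(504.0,159.4,108,166.85)
snap('side','side7');crop('side7',250,150,360,240,7,'s7')"
```

```text
t 10.3667 tcp [505.18 158.73 111.04] rot [-180.      0.06  166.72] F [-6.37 -0.03  8.66] gap 23.197690911524823
shift m [0.0013, 0.0004, 0.003] turn [-0.0, 0.0011, -0.0023] len 3.323779215634946
```

View pics/s7.png

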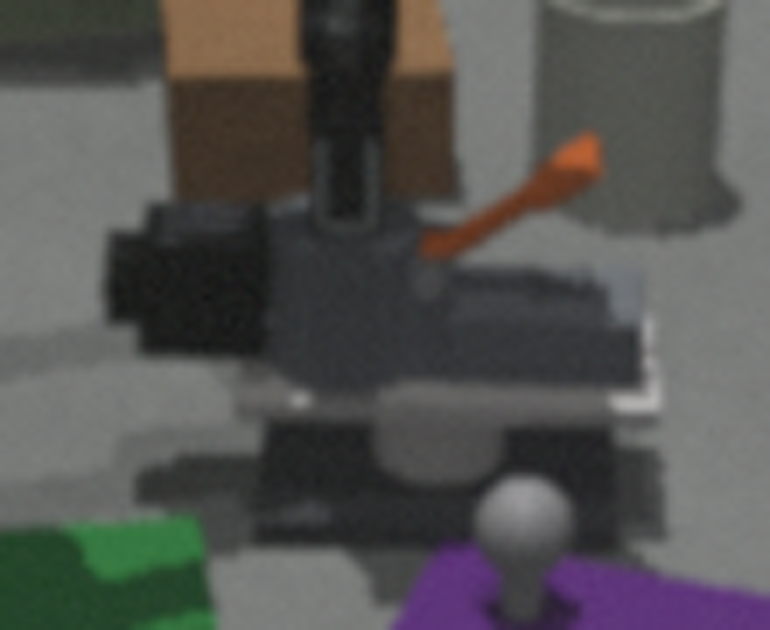

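It looks flat on the plate. There is some lateral load (-6.4 N in x), so I'll relieve that and press a little more to confirm it is fully home.

Emit:
jog_arm(targets=[[0.001,0,0,0,0,0,1],[0.001,0,0.0005,0,0,0,1],[0.001,0,0.001,0,0,0,1]])

```text
time: 10.67
tool_pos: [505.2, 158.9, 111.0]
tcp_rot: [180.0, 0.2, 166.7]
ft_force: [-7.1, -1.9, 16.5]
finger_gap: 23.1
```

Emit:
jog_arm(targets=[[0.0005,0,0.001,0,0,0,1],[0.0005,0,0.001,0,0,0,1]])

```text
time: 10.83
tool_pos: [505.2, 158.9, 110.9]
tcp_rot: [180.0, 0.3, 166.7]
ft_force: [-6.4, -2.2, 19.3]
finger_gap: 22.6
```

Pressing harder didn't move it (z stays at 111.0), and the implied underside height of 52 mm matches the plate. I'll unload and open the fingers.

Emit:
jog_arm(targets=[[0,0,-0.001,0,0,0,1],[0,0,-0.002,0,0,0,1],[0,0,-0.003,0,0,0,1]])

```text
time: 11.08
tool_pos: [504.2, 159.0, 111.1]
tcp_rot: [180.0, 0.1, 166.7]
ft_force: [1.1, -0.0, -3.1]
finger_gap: 22.5
```

Emit:
jog_arm(targets=[[0,0,0,0,0,0,0.5],[0,0,0,0,0,0,0.3],[0,0,0,0,0,0,0],[0,0,0,0,0,0,0],[0,0,0,0,0,0,0]], newtons=20)

```text
time: 11.5
tool_pos: [503.1, 159.3, 110.1]
tcp_rot: [-180.0, -0.0, 166.7]
ft_force: [0.3, -0.5, 0.2]
finger_gap: 81.4
```

Emit:
jog_arm(targets=[[0,0,-0.01,0,0,0,0],[0,0,-0.03,0,0,0,0],[0,0,-0.06,0,0,0,0],[0,0,-0.09,0,0,0,0],[0,0,-0.1,0,0,0,0]])

```text
time: 11.92
tool_pos: [505.4, 159.7, 216.3]
tcp_rot: [179.8, 0.4, 166.7]
ft_force: [1.3, 1.3, 1.5]
finger_gap: 85.7
```

```bash
python3 -c "
from h import *
goal(504.0,159.4,200,166.85)
snap('side','side8');crop('side8',250,140,360,230,7,'s8')
snap('top','top8');crop('top8',200,150,300,270,5,'t8')"
```

```text
t 11.9167 tcp [505.37 159.7  216.32] rot [179.83   0.36 166.72] F [1.31 1.33 1.54] gap 85.73845880048971
shift m [0.0014, -0.0007, 0.0163] turn [0.003, 0.0064, -0.0022] len 16.38098618883817
```

View pics/s8.png

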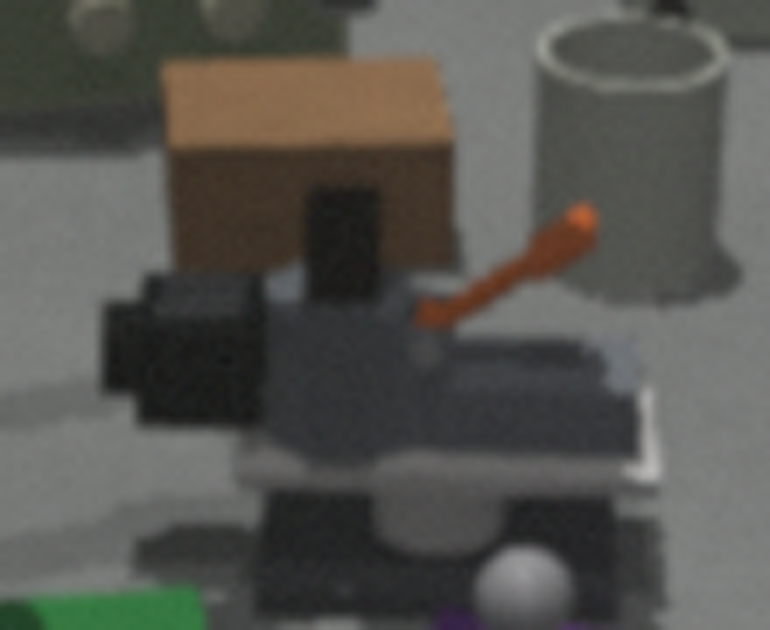

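View pics/t8.png

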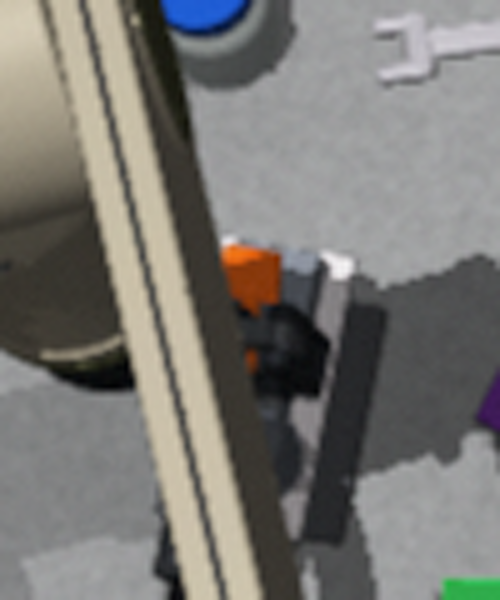

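Run:
```python
from h import *
s=load('side8')
M=R.from_euler('z',-13.2,degrees=True)
for z in(52,55):
    o=(503.4,159.3,z)
    for p in((106,-21,0),(106,-21,28),(-13,12,90),(13,12,90),(76,0,75),(-85,-23,8)): print(z,p,(proj(s,M.apply(p)+o)+.5-[250,140])*7-.5)
print('plate corner',[ (proj(s,M.apply(p)+(503.4,159.3,52))+.5-[250,140])*7-.5 for p in((113,-35,0),(-37,-35,0))])
q=M.apply((84,0,0))+(503.4,159.3,0); print('pad',M.apply((76,0,75))+(503.4,159.3,52), M.apply((88,0,40))+(503.4,159.3,52))
```

```text
52 (106, -21, 0) [639.34 461.22]
52 (106, -21, 28) [643.09 391.67]
52 (-13, 12, 90) [308.33 183.75]
52 (13, 12, 90) [382.57 185.33]
52 (76, 0, 75) [561.45 242.83]
52 (-85, -23, 8) [101.25 433.2 ]
55 (106, -21, 0) [639.74 453.85]
55 (106, -21, 28) [643.49 384.12]
55 (-13, 12, 90) [308.31 175.9 ]
55 (13, 12, 90) [382.64 177.48]
55 (76, 0, 75) [561.75 235.04]
55 (-85, -23, 8) [100.97 425.74]
plate corner [array([660.69, 480.97]), array([235.24, 472.31])]
pad [577.39 141.95 127.  ] [589.07 139.21  92.  ]
```

The picture agrees with the coupler sitting home at z≈52–53: the block top is at row 185 (185 predicted) and the tongue's end at row 457 (461 predicted). Next I'll shut the fingers and move over the lever pad.

```bash
python3 -c "
from h import *
goal(587,139.7,200,166.8)"
```

```text
t 12.0167 tcp [505.23 159.66 214.27] rot [179.84   0.33 166.72] F [-0.1   0.64 -0.62] gap 85.88190634234067
shift m [-0.0841, -0.0007, 0.0148] turn [0.0028, 0.0058, -0.0014] len 85.3696351368454
```

Emit:
jog_arm(targets=[[-0.015,0,0,0,0,0,0.5],[-0.035,0,0,0,0,0,1],[-0.06,0,0,0,0,0,1],[-0.084,0,0.008,0,0,0,1],[-0.084,0,0.014,0,0,0,1]])

```text
time: 12.43
tool_pos: [587.1, 138.5, 193.9]
tcp_rot: [-179.9, -0.0, 166.6]
ft_force: [0.6, -0.0, -0.2]
finger_gap: 25.7
```

Emit:
jog_arm(targets=[[0,0,0.01,0,0,0,1],[0,0,0.025,0,0,0,1],[0,0,0.035,0,0,0,1],[0,0,0.035,0,0,0,1]])

```text
time: 12.77
tool_pos: [582.0, 139.8, 157.1]
tcp_rot: [-179.9, -0.3, 166.7]
ft_force: [-1.2, -0.0, -0.6]
finger_gap: -0.1
```

```bash
python3 -c "
from h import *
goal(587,139.7,150,166.8)
snap('side','side9');crop('side9',250,120,360,230,7,'s9')"
```

```text
t 12.7667 tcp [581.98 139.85 157.1 ] rot [-179.87   -0.35  166.74] F [-1.18 -0.03 -0.63] gap -0.13373261860733948
shift m [-0.005, 0.001, 0.0071] turn [-0.0023, -0.0061, -0.001] len 8.693801002925559
```

View pics/s9.png

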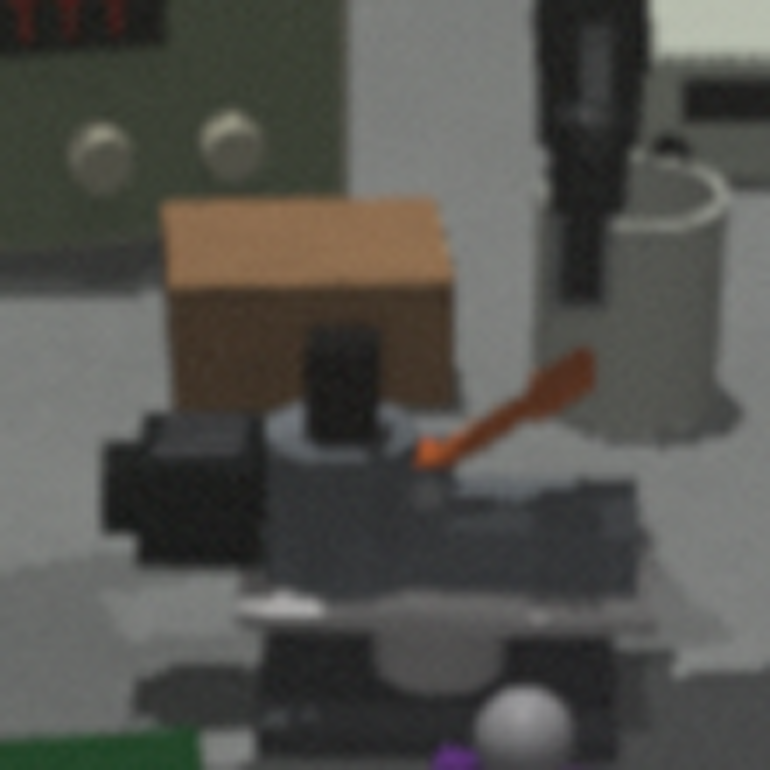

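Emit:
jog_arm(targets=[[-0.002,0,0.003,0,0,0,1],[-0.002,0,0.008,0,0,0,1],[-0.002,0,0.012,0,0,0,1],[-0.002,0,0.012,0,0,0,1]])

```text
time: 13.15
tool_pos: [586.6, 139.4, 148.6]
tcp_rot: [-180.0, -0.0, 166.7]
ft_force: [-0.2, 0.9, -0.5]
finger_gap: -0.1
```

Emit:
jog_arm(targets=[[0,0,0.003,0,0,0,1],[0,0,0.006,0,0,0,1],[0,0,0.009,0,0,0,1]])

```text
time: 13.4
tool_pos: [587.1, 139.5, 140.2]
tcp_rot: [180.0, 0.0, 166.7]
ft_force: [1.1, -0.3, 0.1]
finger_gap: 0.1
```

Emit:
jog_arm(targets=[[0,0,0.003,0,0,0,1],[0,0,0.006,0,0,0,1],[0,0,0.009,0,0,0,1]])

```text
time: 13.65
tool_pos: [589.3, 139.1, 133.2]
tcp_rot: [179.9, 0.3, 166.7]
ft_force: [4.9, -2.5, 10.4]
finger_gap: -0.1
```

Emit:
jog_arm(targets=[[0,0,0.002,0,0,0,1],[0,0,0.004,0,0,0,1],[0,0,0.006,0,0,0,1],[0,0,0.008,0,0,0,1]])

```text
time: 13.98
tool_pos: [590.2, 139.2, 126.2]
tcp_rot: [179.9, 0.4, 166.7]
ft_force: [5.8, -2.3, 7.5]
finger_gap: -0.0
```

Emit:
jog_arm(targets=[[0,0,0.002,0,0,0,1],[0,0,0.004,0,0,0,1],[0,0,0.006,0,0,0,1],[0,0,0.008,0,0,0,1]])

```text
time: 14.32
tool_pos: [589.6, 139.3, 117.6]
tcp_rot: [179.9, 0.3, 166.7]
ft_force: [4.0, -1.0, 6.0]
finger_gap: 0.1
```

Emit:
jog_arm(targets=[[0,0,0.002,0,0,0,1],[0,0,0.004,0,0,0,1],[0,0,0.006,0,0,0,1],[0,0,0.008,0,0,0,1]])

```text
time: 14.65
tool_pos: [588.6, 139.5, 108.7]
tcp_rot: [179.9, 0.2, 166.7]
ft_force: [2.7, -0.8, 5.8]
finger_gap: -0.2
```

Emit:
jog_arm(targets=[[0,0,0.002,0,0,0,1],[0,0,0.004,0,0,0,1],[0,0,0.006,0,0,0,1],[0,0,0.008,0,0,0,1]])

```text
time: 14.98
tool_pos: [588.8, 139.4, 100.8]
tcp_rot: [179.9, 0.2, 166.7]
ft_force: [2.8, -0.8, 5.9]
finger_gap: 0.3
```

Emit:
jog_arm(targets=[[0,0,0.001,0,0,0,1],[0,0,0.002,0,0,0,1],[0,0,0.003,0,0,0,1]])

```text
time: 15.23
tool_pos: [589.1, 139.4, 98.1]
tcp_rot: [179.9, 0.3, 166.7]
ft_force: [3.4, -0.4, 5.6]
finger_gap: 0.3
```

Emit:
jog_arm(targets=[[0,0,0.001,0,0,0,1],[0,0,0.002,0,0,0,1]])

```text
time: 15.4
tool_pos: [589.2, 139.3, 96.2]
tcp_rot: [179.9, 0.3, 166.7]
ft_force: [2.9, -1.5, 9.0]
finger_gap: -0.0
```

Emit:
jog_arm(targets=[[0,0,0.001,0,0,0,1],[0,0,0.002,0,0,0,1]])

```text
time: 15.57
tool_pos: [589.6, 139.4, 95.4]
tcp_rot: [179.9, 0.3, 166.7]
ft_force: [-1.6, -1.7, 18.9]
finger_gap: -0.1
```

Emit:
jog_arm(targets=[[0,0,0.001,0,0,0,1],[0,0,0.001,0,0,0,1]])

```text
time: 15.73
tool_pos: [589.7, 139.4, 95.2]
tcp_rot: [179.9, 0.3, 166.7]
ft_force: [-2.3, -2.0, 18.7]
finger_gap: 0.2
```

The lever has hit its stop at z=95.2 (95.8 expected) with 19 N. I'll retract and check.

Emit:
jog_arm(targets=[[0,0,-0.003,0,0,0,1],[0,0,-0.01,0,0,0,1],[0,0,-0.03,0,0,0,1],[0,0,-0.06,0,0,0,1],[0,0,-0.1,0,0,0,1]])

```text
time: 16.15
tool_pos: [584.3, 139.1, 188.5]
tcp_rot: [-179.8, -0.4, 166.7]
ft_force: [1.1, -0.2, 0.1]
finger_gap: 0.0
```

Emit:
jog_arm(targets=[[0.02,0.02,-0.03,0,0,0,1],[0.05,0.05,-0.045,0,0,0,1],[0.08,0.08,-0.045,0,0,0,1],[0.105,0.105,-0.045,0,0,0,1],[0.13,0.13,-0.045,0,0,0,1]])

```text
time: 16.57
tool_pos: [488.9, 297.5, 236.9]
tcp_rot: [180.0, 0.0, 166.7]
ft_force: [0.7, 1.5, -0.5]
finger_gap: -0.1
```

Emit:
jog_arm(targets=[[0.025,0.025,0,0,0,0,1],[0.05,0.05,0,0,0,0,1],[0.07,0.07,0,0,0,0,1],[0.08,0.08,0,0,0,0,1],[0.08,0.08,0,0,0,0,1]])

```text
time: 16.98
tool_pos: [428.7, 394.4, 236.0]
tcp_rot: [-180.0, -0.1, 166.9]
ft_force: [-0.5, -0.6, -0.6]
finger_gap: -0.2
```

```bash
python3 -c "
from h import *
goal(504.0,159.4,200,166.85)
snap('side','side10');crop('side10',250,140,360,230,7,'s10')
snap('top','top10')"
```

```text
t 16.9833 tcp [428.71 394.36 236.01] rot [-180.     -0.06  166.93] F [-0.46 -0.61 -0.58] gap -0.19156349182167007
shift m [-0.1265, -0.2118, 0.0359] turn [-0.0, -0.0011, 0.0014] len 249.3428078488207
```

View pics/s10.png

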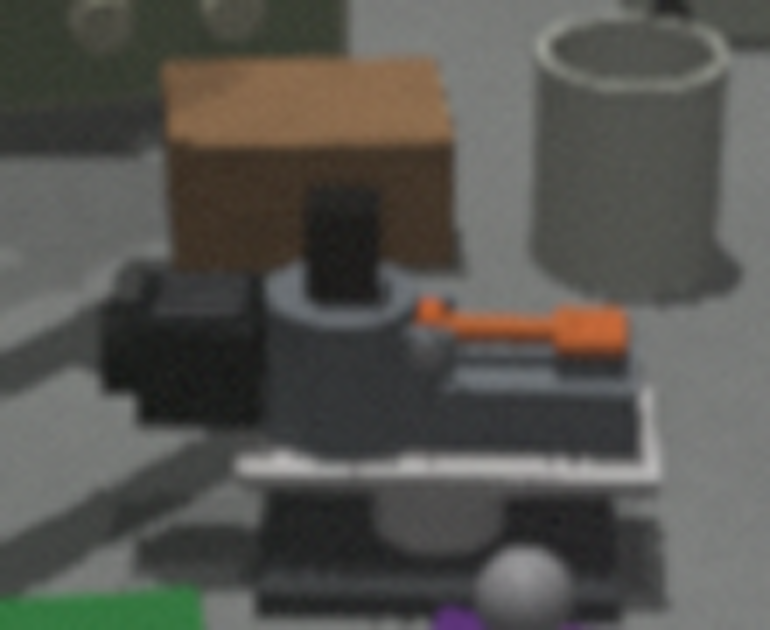

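View pics/top10.png

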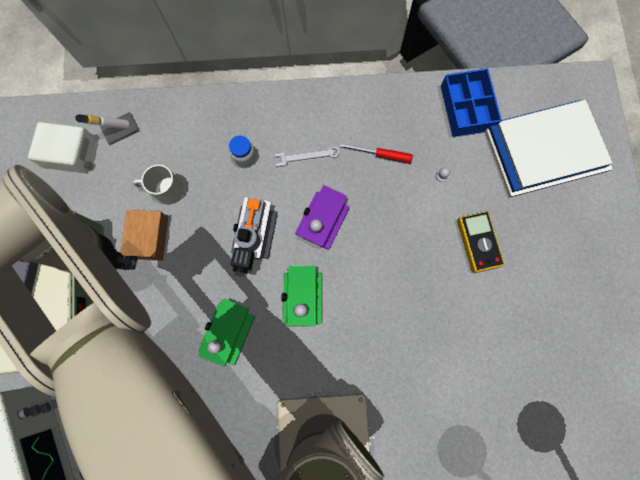

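In the side crop the lever is level, with its pad at (590,330), and the underside lies flat along the plate. In the top view the coupler runs along the plate, and the bystanders are at the same pixels as at the start. I'll do one numeric check, then hand in.

Run:
```python
from h import *
s=load('side10');M=R.from_euler('z',-13.2,degrees=True)
for p in((88,0,40),(75,-14,43.5),(101,-14,43.5),(101,14,43.5),(106,-21,0),(30,0,40)): print(p,(proj(s,M.apply(p)+(503.4,159.3,52.5))+.5-[250,140])*7-.5)
a,b=load('top0')['pixels'].astype(int),load('top10')['pixels'].astype(int)
for n,(x,y) in dict(meter=(481,241),driver=(393,155),mug=(157,181),wipes=(241,150),wrench=(305,157),carton=(145,234),spare=(444,173)).items():
    print(n,np.abs(a-b)[y-15:y+15,x-15:x+15].mean())
print(r.sense()['ft_force'],r.sense()['time'])
r.hand_in()
```

```text
(88, 0, 40) [591.8  331.66]
(75, -14, 43.5) [556.25 340.16]
(101, -14, 43.5) [630.25 341.7 ]
(101, 14, 43.5) [627.43 305.86]
(106, -21, 0) [639.41 460.  ]
(30, 0, 40) [428.47 328.26]
meter 3.6351851851851853
driver 4.785185185185185
mug 4.188518518518518
wipes 4.398888888888889
wrench 5.857037037037037
carton 5.093333333333334
spare 5.720740740740741
[ 0.41 -0.38 -0.03] 17.0833
the job is handed in; nothing more can be done
```

The coupler is on the silver stand's ball, clicked home and flat on the plate. Its tongue lies along the plate, the orange lever is fully down, and I handed the job in at 17.1 s.

**Seating:** The pins gave way at about 13 N in all, weight included. It then stopped on the plate, where I pressed up to about 24 N in all (limit 45 N) and it moved only about 0.1 mm.

**Lever:** It took about 6 N through its swing and stopped at the expected height, where I pressed 19 N.

**Last checks:**
- **Lever pad:** within 2 px of where a fully lowered pad should appear in the enlarged side picture.
- **Tongue end:** 3–4 px from prediction in the same kind of enlarged picture, taken before pressing the lever. That is about 1.5 mm in height, within the calibration error.
- **Bystanders:** the image patches around all seven show no sign of movement since the start.
- **Robot:** clear of everything, with wrist force about zero.

**Disagreements:**
- **Plate height:** the ball gave 55 mm, the plate corners 51.5 mm, and the contact when seated 52 mm. I relied on the contact value.
- **Click peak:** it came at about 16 mm above the plate by my heights, against the stated 19 mm.
- **Sideways force:** it reached about 7 N in x while seating and was gone after release.

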